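Clamp a test tile in the cam-locked tile vice

ROBOT

A 6-joint arm with a two-finger parallel gripper is mounted at the origin on the work surface; the furniture and walls round the work are solid. World frame = base frame: x ahead of the robot, y to its left, z up, the work surface at z = 0. Lengths are in mm, angles in degrees, forces in N, time in s.
With the tool pointing down it reaches from about 300 to 850 mm from the base axis. Payload 4.2 kg.
Tool frame: the origin (TCP) lies midway between the tips of the shut fingers; the grasp point (between the pads) lies 19 mm behind it (env.grasp_offset is the distance from the TCP to the grasp point, in mm); z points along the fingers, y is the line along which they close (so a half turn about z gives the same grasp; the last joint's range is limited). The gripper opens to 91 mm and grips with 3 to 60 N. Pads are 32 mm wide; open, the fingers measure 118 mm over their backs; the gripper's body (76 mm by 178 mm) begins 60 mm behind the grasp point.
Start: joints at [66.52, 18.312, 89.639, -0, 72.044, -1.146], TCP at [218.506, 531.882, 213.976] pointing down, gripper open.
Joint ranges: [-177.97, 177.97], [-48.28, 115.42], [12.27, 149.76], [-77.06, 257.06], [2.81, 150.46], [-146.56, 146.56]. Speed limits (degrees/s): [147.25, 147.25, 180, 180, 180, 180].

INTERFACE

Orientations are given as [roll, pitch, yaw] about the fixed x, y, z axes, in that order (R = Rz(yaw) Ry(pitch) Rx(roll)).
In Python, from workcell import env, optics gives the robot as it stands. The module is installed in compiled form; this text tells all that it offers.
- The arm moves only by the tool send_rows, never from a script. Its argument "targets" is a list that holds one entry, the list of rows, each a list of 7 numbers: the turn, a rotation vector about the world's x, y, z scaled (see below), then the shift along the world's x, y, z scaled (see below), then the closure, from -1 (fully open) to 1 (shut). In form: [[[rx, ry, rz, x, y, z, gripper], ...]]. A call has 1 to 12 rows; each row shifts and turns the commanded pose from where the row before left it; what a row does not reach is not made up. The controller multiplies each number of a shift by 0.2 m and each number of a turn by pi/2 rad. A row lasts 1/10 s, in which the tool goes at most 50 mm and 8.59 degrees, less where a joint would pass 70% of its speed; a pose out of reach is approached as far as the arm can. A call with a number of a shift or a turn outside -1 to 1 is refused whole. A call with a gripper value outside its range is refused whole. The fingers move at their own pace and stop on an object; "grip_force" is the grip in N (left out, the last holds). Time passes only in rows, so rows that do not move let the fingers close. It gives the time, the measured TCP pose, the force, the opening and the grip force at its end, in the units of the state.
- env.state(): the state, without advancing time (a new reading comes with each control period).
- optics.grab_frame(name): name is "side" or "top" or "wrist"; returns (picture, depth): 400x640x3 uint8, red, green, blue; 400x640 float32, mm along the optical axis (not along the pixel's ray), 0 where there is no reading.
- optics.camera_info(name): a dict with "camera_matrix" (3x3 intrinsics, pixels), "R" (3x3) and "t" (3): a world point X has camera coordinates R X + t; the wrist camera has in their place "mount" (4x4, takes a point from camera to tool coordinates, whose origin is the TCP and whose axes are the flange's). Camera axes: x right, y down, z forward; pixel columns grow to the right and rows downward; lengths in mm; the calibration is good to about 2 mm. A picture is of the moment at which its call begins: read the wrist's pose just before it. camera_info takes no time and is no camera call.
- env.job_done(): hands the job in; it is judged then, once.
Trained networks look in the newest picture that a camera, given by its name, has taken for a name from the list of things; names that differ only in an ending like _2 or _b are one class to them, and where a whole thing is asked for, a point or a joint stands for the part that bears it (a point fixed in the world has none). Each returns a list of dicts, best first, with "conf" (0 to 1); they miss things now and then, are a little off and sometimes report something else, mostly with a low value. They report only what shows in the picture. A call takes as long as a camera call. They do not tell look-alikes from the thing itself.
- optics.silhouettes(camera, name): "mask" (400x640 bool, what is visible of it) and "at" ([column, row] in pixels, amid what is visible of it).
- optics.place_of(camera, name): "at" ([column, row] in pixels: a listed point, or the origin of a listed thing).
The state is a dict: "time_s": time; "qpos": joint angles; "qvel": joint speeds; "effort": joint torques, N m; "ee_pos": TCP position; "ee_rot": TCP orientation; "force": force on the tool from outside, world axes, zero at the start; "torque": the same for the moment, N m; "gripper_width": finger opening in mm; "gripper_force": force on a finger pad.
Only numpy, scipy, OpenCV 4.12 (cv2) and the standard library are available. Lean on these libraries where they do the work, as an engineer would, in place of code of your own. Each camera call takes 0.05 s, during which the arm holds its last target. There are 200 camera calls.

TASK

Clamp the loose grey test tile in the little tile vice, ready for brushing: swing the red-gripped lever out so that the low side of the brass cam faces the slide, push the black thumb plate forward until the jaw has the tile seated square against the fence, then swing the lever all the way back to its stop so that the cam locks tight behind the slide's pin. Do it all by pushing with the fingers: pick nothing up, keep the fingers off the tile itself (finger grease spoils the glaze), and leave the other things on the table where they are.

Things in the scene. Friction and masses are not known exactly. Their poses are not given: they have to be found in the camera images.
- tile_vice: Base of the tile vice: fixed plywood board, top 12 mm above the table. Origin on its underside; the board reaches x -102.5..+102.5, y -45..+60 mm; +x is the way the jaw closes (away from the robot), z up. The slide runs along y = 0 between two aluminium ways; two upright dark pins stop the lever at the ends of its swing. The tile lies on the board between jaw and fence.
- jaw_slide (a joint): Travel in m of the steel slide (jaw, follower pin, thumb plate): 0 = open, grows as pushed forward (+x of the base); 0.0385 = tile seated on the fence. Jaw lip (52 mm wide, 5 mm high) has its face at x = 11.5 mm + travel. Moves at about 3 N, stays where left, no spring, base is rigid. With the cam locked the pin hits the cam near 0.0055; with the jaw home the locked cam sits behind the pin.
- thumb_plate (a point): Middle of the rear face (toward the robot) of the black upright thumb plate on the slide's tail: 52 mm wide, 8 mm thick, from 20 to 56 mm above the table; this point is 40 mm above the table, at x = -101.5 mm + travel, y = 0 in the base frame. Push it along the base's +x; about 10 N seats the tile.
- follower_pin (a point): Middle of the upright steel follower pin (10 mm diameter roller) on top of the slide, at x = -34.7 mm + travel, y = 0 in the base frame; it passes the cam only when the cam's low side faces it.
- cam_pivot (a point): Point on the cam's upright pivot axis: x = -12, y = +25.8 mm in the base frame, 33 mm above the table. The brass cam plate (lobe radius 26, low side radius 12 mm, 28 to 37 mm above the table) and the flat steel lever above it (39 to 46 mm) turn as one about it.
- cam_lever (a joint): Turn in rad of cam and lever, growing clockwise from above. 0 = locked stop, lobe toward the slide, lever 155 deg anticlockwise from the base's +x (back and left); 2.2 = other stop, low side toward the slide, lever at 29 deg (forward and left). The pin passes above 1.7. With the jaw home the cam goes behind the pin below 0.5, bites from 0.35 and is tight below 0.2. No spring, stays where left.
- lever_grip (a point): Centre of the red upright grip at the lever's end: cylinder of 16 mm diameter from 46 to 91 mm above the table; this point is 70 mm above the table, 75 mm from the pivot axis. Push it sideways round its arc: about 2 N, rising to 3 or 4 N as the cam tightens.
- test_tile: Loose grey ceramic test tile 38 (x) x 66 (y) x 6 mm, origin at the centre of its underside; lies flat on the vice's board between jaw and fence, slightly askew. Seated: centre at x = +69 mm in the base frame.
- slip_brush: Bystander: flat brush, 188 mm long, 19 mm high, lying on the table to the right of the vice (loose). Origin at the middle of its underside.
- test_cup: Bystander: small test cup, brown and cream, 64 mm diameter, 63 mm high, loose, left of the vice. Origin at the centre of its foot.
- rub_block: Bystander: black rubber rubbing block 76 x 109 x 23 mm, loose, left of the vice, nearer the robot. Origin under its middle.
- jar_iron: Bystander: oxide jar with black lid, 52 mm diameter, 94 mm high, loose, on the right. Origin at the centre of its foot.
- jar_cobalt: Bystander: oxide jar with white lid, 56 mm diameter, 89 mm high, loose, on the right. Origin at the centre of its foot.
- mug_1: Bystander: white mug with handle, 97 mm high, loose, at the back right. Origin at the centre of its foot.
- fence_face (a point): Middle of the face of the fence, the low aluminium bar fixed across the far end of the board: x = +88, y = 0 mm in the base frame, 14 mm above the table (bar 78 mm wide, 5 mm above the board).
There are look-alikes about, which are no part of the job. What is shaped like the test_tile but orange is not meant.

How it is judged (in metres and radians):
On the way, in this order (a step that is already met when the one before it is completed fails the run):
1. the lever is swung out until the low side of the cam faces the slide (past 1.65 rad) (value of joint cam_lever above 1.65 rad), for 0.1 s.
2. the jaw is pushed forward until the tile is seated (slide past 37 mm) (value of joint jaw_slide above 0.037 m), for 0.2 s.
3. the lever is swung back to lock (below 0.25 rad) (value of joint cam_lever below 0.25 rad), for 0.2 s.
At the end, for the whole second after the job is handed in: Lever back below 0.25 rad with the cam tight behind the pin: the jaw grips the tile with more than 3 N; slide past 37 mm; the tile at rest, flat on the board, against the fence within 1.5 mm and square within 0.05 rad (value of joint cam_lever below 0.25 rad and value of joint jaw_slide above 0.037 m and x of test_tile in the frame of tile_vice between 0.0675 and 0.071 m and z of test_tile in the frame of tile_vice below 0.0145 m and angle between the x axis of test_tile and the x axis of tile_vice, either way round below 0.05 rad and contact force between test_tile and jaw_slide above 3 N and linear speed of test_tile below 0.01 m/s); the robot touches nothing.
It fails at once if the fingers press on the tile (over 0.5 N) (contact force between the fingers and test_tile above 0.5 N).
It fails at once if the tile is lifted or tipped off the board (z of test_tile in the frame of tile_vice above 0.02 m or angle between test_tile's own z axis and vertical above 0.2 rad).
It fails at once if a bystander is moved by more than 2 cm or picked up (distance of any of slip_brush, test_cup, rub_block, jar_iron, jar_cobalt, mug_1 from where it was at the start of the episode above 0.02 m).
It also fails if it takes over 70 s, if anything falls off the work surface, if the arm or the gripper's body presses on something with over 40 N, if the wrist force passes 120 N, or if a joint passes its speed limit or range.

## Working session

There is one attempt and no reset: what is moved stays moved. The work goes in short steps, Python scripts to look and compute and a tool call to move; the robot and the scene stay as the last step left them, time stands still between calls to the robot, and variables do not carry over. Pictures are saved under pics/ and viewed, at most 10 in all, crops included, and the job is handed in when it is done.

Besides the shell and the picture viewer there is one more tool, called as a command line: name --argument value ..., lists and objects as JSON in quotes. send_rows: Moves the arm, as the interface text tells. Its arguments: {"type":"object","properties":{"targets":{"type":"array"},"grip_force":{"type":"number"}},"required":["targets"]}

```bash
mkdir -p pics; cat > h.py <<'E'
import numpy as np, cv2
from workcell import env, optics
def ray(cam,px):
    i=optics.camera_info(cam);K=np.array(i["camera_matrix"]);R=np.array(i["R"]);t=np.array(i["t"])
    return -R.T@t, R.T@np.linalg.inv(K)@np.array([px[0],px[1],1.])
def at_z(cam,px,z):
    o,d=ray(cam,px); return o+d*(z-o[2])/d[2]
E
python3 - <<'E'
from h import *
s=env.state();print(s["ee_pos"],s["ee_rot"],s["gripper_width"],s["force"])
Z=dict(thumb_plate=40,follower_pin=40,cam_pivot=33,lever_grip=70,fence_face=14,tile_vice=0,test_tile=12,slip_brush=0,test_cup=0,rub_block=0,jar_iron=0,jar_cobalt=0,mug_1=0)
for c in("top","side"):
    p,d=optics.grab_frame(c);cv2.imwrite(f"pics/{c}0.png",p[:,:,::-1])
    for n,z in Z.items():
        r=optics.place_of(c,n)
        print(c,n,[(np.round(q["at"]).tolist(),round(q["conf"],2),np.round(at_z(c,q["at"],z)[:2]).tolist()) for q in r[:2]])
E
```

```text
[218.30858312 531.41046278 213.16789844] [-1.79905503e+02 -1.80425914e-03  1.57664808e+02] 90.98096648647409 [-0.17151339  0.82872618 -0.11238941]
top thumb_plate [([293.0, 202.0], 0.75, [538.0, 77.0]), ([287.0, 227.0], 0.58, [473.0, 92.0])]
top follower_pin [([293.0, 202.0], 0.6, [539.0, 77.0])]
top cam_pivot [([283.0, 192.0], 0.7, [566.0, 105.0])]
top lever_grip [([265.0, 212.0], 0.75, [510.0, 146.0]), ([236.0, 253.0], 0.18, [405.0, 218.0])]
top fence_face [([294.0, 158.0], 0.83, [660.0, 79.0]), ([291.0, 190.0], 0.45, [575.0, 85.0])]
top tile_vice [([294.0, 191.0], 0.61, [574.0, 79.0])]
top test_tile [([296.0, 175.0], 0.68, [614.0, 73.0]), ([367.0, 209.0], 0.65, [526.0, -119.0])]
top slip_brush [([332.0, 185.0], 0.83, [591.0, -23.0]), ([205.0, 190.0], 0.46, [574.0, 320.0])]
top test_cup [([205.0, 188.0], 0.82, [577.0, 320.0])]
top rub_block [([232.0, 258.0], 0.9, [390.0, 244.0])]
top jar_iron [([418.0, 216.0], 0.85, [510.0, -255.0])]
top jar_cobalt [([442.0, 235.0], 0.62, [459.0, -321.0])]
top mug_1 [([427.0, 189.0], 0.63, [583.0, -280.0]), ([297.0, 156.0], 0.46, [670.0, 72.0])]
si
[... 185 characters left out ...]
0.66, [550.0, 90.0])]
side lever_grip [([291.0, 172.0], 0.72, [503.0, 150.0])]
side fence_face [([357.0, 191.0], 0.61, [663.0, 66.0])]
side tile_vice [([345.0, 221.0], 0.74, [581.0, -27.0]), ([326.0, 199.0], 0.58, [576.0, 82.0])]
side test_tile [([341.0, 250.0], 0.77, [518.0, -132.0]), ([295.0, 162.0], 0.61, [565.0, 294.0])]
side slip_brush [([346.0, 220.0], 0.95, [587.0, -23.0])]
side test_cup [([294.0, 162.0], 0.83, [568.0, 315.0])]
side rub_block [([245.0, 186.0], 0.69, [390.0, 246.0]), ([341.0, 192.0], 0.21, [629.0, 98.0])]
side jar_iron [([360.0, 293.0], 0.91, [502.0, -257.0])]
side jar_cobalt [([349.0, 323.0], 0.95, [448.0, -314.0])]
side mug_1 [([400.0, 287.0], 0.78, [585.0, -275.0])]
```

View pics/top0.png

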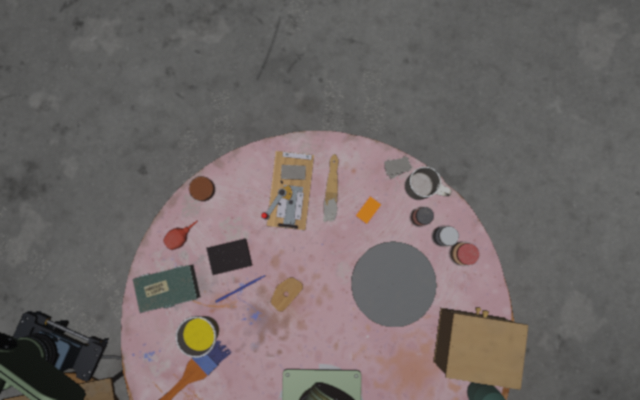

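View pics/side0.png

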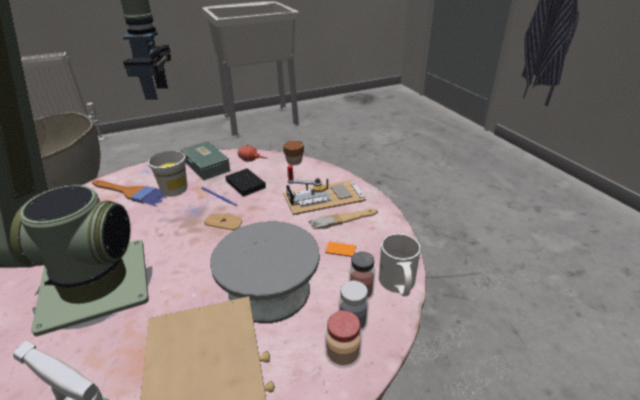

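The top picture shows the vice at about (294,191): red grip (265,215), black thumb plate (287,227) and fence (295,156). Two flat shapes could be the tile. The grey one at (293,172) lies between jaw and fence, so it is the one meant; the orange one at (368,210) and a grey piece at (397,166) are outside the vice. I'll move above the vice for a close wrist view.

send_rows --targets '[[[0,0,0,0.1,-0.2,0.2,1],[0,0,0,0.12,-0.2,0.2,1],[0,0,0,0.12,-0.2,0.1,1],[0,0,0,0.12,-0.2,0,1],[0,0,0,0.12,-0.2,0,1],[0,0,0,0.12,-0.2,0,1],[0,0,0,0.12,-0.2,0,1],[0,0,0,0.12,-0.2,0,1],[0,0,0,0.12,-0.2,0,1],[0,0,0,0.12,-0.2,0,1],[0,0,0,0.12,-0.1,0,1],[0,0,0,0,0,0,1]]]'

```text
time_s: 2.6
ee_pos: [472.6, 124.1, 299.3]
ee_rot: [-180.0, 0.1, 157.4]
force: [-0.6, 0.6, 0.3]
gripper_width: 0.6
gripper_force: 0.0
```

```bash
cat >> h.py <<'E'
from scipy.spatial.transform import Rotation as Ro
def wcam(s):
    i=optics.camera_info("wrist");K=np.array(i["camera_matrix"]);M=np.array(i["mount"])
    T=np.eye(4);T[:3,:3]=Ro.from_euler("xyz",s["ee_rot"],degrees=True).as_matrix();T[:3,3]=s["ee_pos"]
    return K,T@M
def w_at_z(s,px,z):
    K,C=wcam(s);d=C[:3,:3]@np.linalg.inv(K)@np.array([px[0],px[1],1.]);o=C[:3,3]
    return o+d*(z-o[2])/d[2]
def w_px(s,X):
    K,C=wcam(s);p=K@(C[:3,:3].T@(np.asarray(X)-C[:3,3]));return p[:2]/p[2]
E
python3 - <<'E'
from h import *
s=env.state();print(s["ee_pos"],s["ee_rot"],np.round(s["qpos"]),s["time_s"])
print(np.round(np.array(optics.camera_info("wrist")["mount"]),2).tolist())
p,d=optics.grab_frame("wrist");cv2.imwrite("pics/w0.png",p[:,:,::-1])
for n,z in dict(thumb_plate=40,follower_pin=40,cam_pivot=33,lever_grip=70,fence_face=14,tile_vice=0,test_tile=12).items():
    print(n,[(np.round(q["at"]).tolist(),round(q["conf"],2),np.round(w_at_z(s,q["at"],z)[:2]).tolist()) for q in optics.place_of("wrist",n)[:2]])
E
```

```text
[472.5990002  124.05436174 299.29257134] [-1.79980919e+02  7.50134331e-02  1.57396940e+02] [ 13.   8.  91.  -0.  81. -54.] 2.6
[[-0.0, -0.96, -0.28, 78.81], [1.0, -0.0, -0.0, 1.31], [0.0, -0.28, 0.96, -171.21], [0.0, 0.0, 0.0, 1.0]]
thumb_plate [([300.0, 174.0], 0.94, [476.0, 90.0]), ([337.0, 221.0], 0.42, [563.0, 112.0])]
follower_pin [([313.0, 213.0], 0.55, [537.0, 83.0])]
cam_pivot [([338.0, 220.0], 0.59, [564.0, 112.0])]
lever_grip [([353.0, 180.0], 0.63, [505.0, 156.0])]
fence_face []
tile_vice [([321.0, 224.0], 0.9, [573.0, 82.0])]
test_tile [([198.0, 242.0], 0.9, [520.0, -111.0]), ([334.0, 256.0], 0.44, [626.0, 81.0])]
```

View pics/w0.png

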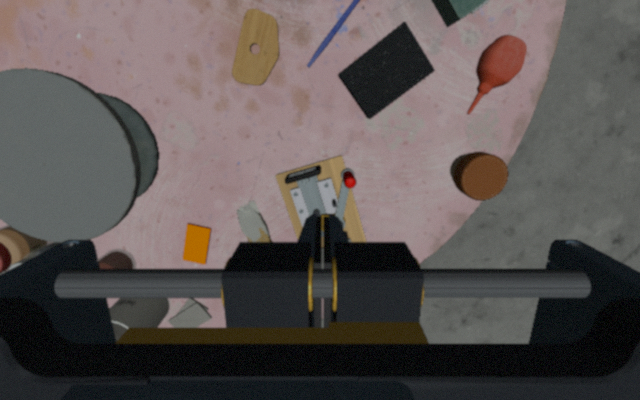

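The wrist view shows the thumb plate at (302,174) and the red grip at (349,181), with the far half hidden by the fingers. I'll shift forward for a clear view.

send_rows --targets '[[[0,0,0,0.2,-0.1,-0.05,1],[0,0,0,0.2,-0.1,-0.05,1],[0,0,0,0.2,-0.1,-0.1,1],[0,0,0,0.1,-0.05,-0.05,1],[0,0,0,0,0,0,1],[0,0,0,0,0,0,1]]]'

```text
time_s: 3.6
ee_pos: [609.9, 57.2, 249.2]
ee_rot: [-180.0, -0.1, 157.7]
force: [-1.1, 0.6, -0.2]
gripper_width: 0.6
gripper_force: 0.0
```

```bash
python3 - <<'E'
from h import *
s=env.state();print(s["ee_pos"],s["ee_rot"])
p,d=optics.grab_frame("wrist");cv2.imwrite("pics/w1.png",cv2.resize(p[0:260,180:500,::-1],None,fx=2.4,fy=2.2,interpolation=cv2.INTER_CUBIC))
for n,z in dict(thumb_plate=40,follower_pin=40,cam_pivot=33,lever_grip=70,fence_face=14,tile_vice=0,test_tile=12).items():
    print(n,[(np.round(q["at"]).tolist(),round(q["conf"],2),np.round(w_at_z(s,q["at"],z)[:2],1).tolist()) for q in optics.place_of("wrist",n)[:2]])
# board by its wood colour: fit at z=12
m=[q for q in optics.silhouettes("wrist","tile_vice")][:1]
for q in m:
    M=q["mask"].astype(np.uint8);c,_=cv2.findContours(M,0,2);c=max(c,key=cv2.contourArea)[:,0]
    W=np.array([w_at_z(s,x,12)[:2] for x in c],np.float32);r=cv2.minAreaRect(W);print(r,cv2.boxPoints(r).round(),q["conf"])
E
```

```text
[609.85919918  57.15066846 249.22763208] [-1.79987914e+02 -8.96213608e-02  1.57683359e+02]
thumb_plate [([306.0, 48.0], 0.6, [474.0, 94.2])]
follower_pin [([322.0, 109.0], 0.81, [542.3, 85.7])]
cam_pivot [([350.0, 120.0], 0.9, [567.2, 112.1])]
lever_grip [([369.0, 47.0], 0.68, [502.9, 154.0]), ([106.0, 236.0], 0.5, [579.2, -214.1])]
fence_face [([349.0, 197.0], 0.75, [663.5, 76.1])]
tile_vice [([331.0, 131.0], 0.94, [573.2, 85.5])]
test_tile [([176.0, 155.0], 0.7, [523.1, -114.3]), ([342.0, 170.0], 0.58, [625.5, 80.0])]
((573.7943725585938, 101.85154724121094), (127.75165557861328, 211.3111572265625), 84.0323257446289) [[462.  49.]
 [672.  27.]
 [686. 154.]
 [475. 176.]] 0.61
```

View pics/w1.png

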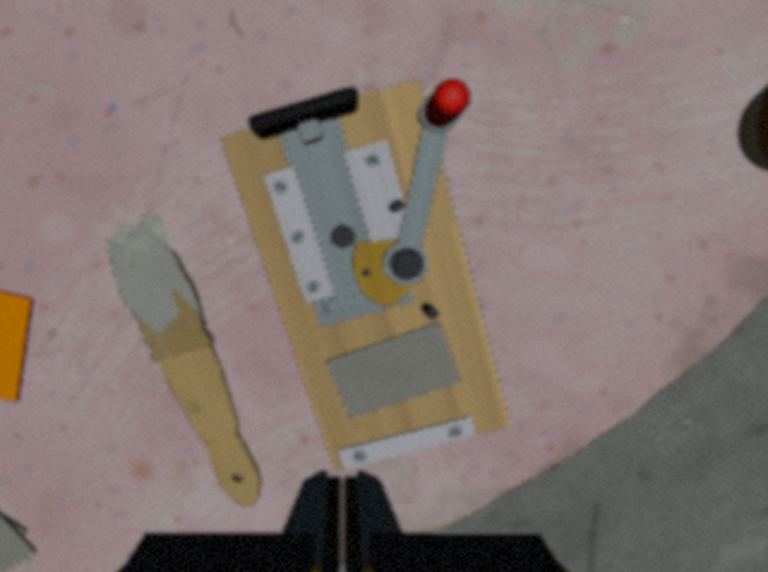

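The enlarged crop (shifted and scaled) shows the black thumb plate, follower pin, brass cam at (380,270) and red grip at (452,97). The grey tile at (393,368) is between jaw and fence and slightly askew, so it is the real one; the orange look-alike is at far left. The vice is at about (574.5,84.5) with yaw -5.7°. Next I'll approach behind the grip.

send_rows --targets '[[[0,0,-0.023,-0.16,0.081,-0.149,1],[0,0,-0.023,-0.16,0.081,-0.149,1],[0,0,-0.023,-0.16,0.081,-0.149,1],[0,0,-0.023,-0.16,0.081,-0.149,1],[0,0,0,0,0,0,1],[0,0,0,0,0,0,1]]]'

```text
time_s: 4.65
ee_pos: [481.7, 121.7, 130.2]
ee_rot: [-180.0, -0.0, 149.5]
force: [0.5, 0.3, 0.3]
gripper_width: 0.5
gripper_force: 0.0
```

```bash
cat > plan.py <<'E'
from h import *
B=np.array([574.5,84.5]);yaw=-5.7
c,sn=np.cos(np.radians(yaw)),np.sin(np.radians(yaw));Rb=np.array([[c,-sn],[sn,c]])
P=B+Rb@[-12,25.8]
def fing(lev,d,side):  # lev rad; side +1: on CCW side
    th=np.radians(155+yaw)-lev;u=np.array([np.cos(th),np.sin(th)]);n=np.array([-u[1],u[0]])
    return P+75*u+side*d*n, np.degrees(th)
E
python3 - <<'E'
from plan import *
s=env.state();print(s["ee_pos"],s["ee_rot"],s["qpos"])
p,d=optics.grab_frame("wrist")
g=optics.place_of("wrist","lever_grip")[:2];print([(q["at"],q["conf"],w_at_z(s,q["at"],70)) for q in g])
print(P,fing(0,0,1))
X=[fing(np.radians(k*6),22,1) for k in range(0,21)]
prev=X[0]
for k,x in enumerate(X): print(k*6,x[0].round(1),round(x[1],1),((x[0]-prev[0])/200).round(3));prev=x
E
```

```text
[481.70475209 121.67707592 130.19940469] [-1.79978648e+02 -1.40014188e-02  1.49471891e+02] [ 1.28538621e+01  1.55094715e+01  1.06885814e+02 -6.98717374e-03
  5.76295561e+01 -4.66142897e+01]
[([368.3, 212.8], 0.63, array([503.54000466, 152.16387003,  70.        ])), ([543.7, 162.3], 0.37, array([535.08936111, 284.53259588,  70.        ]))]
[565.1217827 111.3642707] (array([500.63286233, 149.65498955]), np.float64(149.30000000000004))
0 [489.4 130.7] 149.3 [0. 0.]
6 [491.8 138.5] 143.3 [0.012 0.039]
12 [495.1 146.1] 137.3 [0.016 0.038]
18 [499.1 153.2] 131.3 [0.02  0.036]
24 [503.8 159.9] 125.3 [0.024 0.033]
30 [509.2 166. ] 119.3 [0.027 0.031]
36 [515.3 171.5] 113.3 [0.03  0.028]
42 [521.8 176.4] 107.3 [0.033 0.024]
48 [528.9 180.6] 101.3 [0.035 0.021]
54 [536.3 184. ] 95.3 [0.037 0.017]
60 [544.  186.6] 89.3 [0.039 0.013]
66 [552.  188.4] 83.3 [0.04  0.009]
72 [560.1 189.4] 77.3 [0.041 0.005]
78 [568.3 189.5] 71.3 [0.041 0.   ]
84 [576.5 188.7] 65.3 [ 0.041 -0.004]
90 [584.5 187.1] 59.3 [ 0.04  -0.008]
96 [592.3 184.6] 53.3 [ 0.039 -0.012]
102 [599.8 181.4] 47.3 [ 0.038 -0.016]
108 [606.9 177.4] 41.3 [ 0.036 -0.02 ]
114 [613.6 172.7] 35.3 [ 0.033 -0.024]
120 [619.8 167.3] 29.3 [ 0.031 -0.027]
```

send_rows --targets '[[[0,0,0,0,0,-0.17,1],[0,0,0,0,0,-0.17,1],[0,0,0,0,0,0,1],[0,0,0,0.048,0.055,0,1],[0,0,-0.0667,0.012,0.039,0,1],[0,0,-0.0667,0.016,0.038,0,1],[0,0,-0.0667,0.02,0.036,0,1],[0,0,0,0,0,0,1]]]'

```text
time_s: 5.55
ee_pos: [504.7, 156.5, 64.6]
ee_rot: [179.7, 0.1, 131.4]
force: [-0.2, -0.3, 0.7]
gripper_width: 0.7
gripper_force: 0.0
```

```bash
python3 - <<'E'
from plan import *
s=env.state();print(s["ee_pos"],s["ee_rot"],s["force"])
p,d=optics.grab_frame("wrist");cv2.imwrite("pics/w2.png",p[:,:,::-1])
E
```

```text
[504.69132858 156.50827347  64.63846642] [1.79700426e+02 1.34482238e-01 1.31420989e+02] [-0.18103321 -0.29996334  0.71045397]
```

View pics/w2.png

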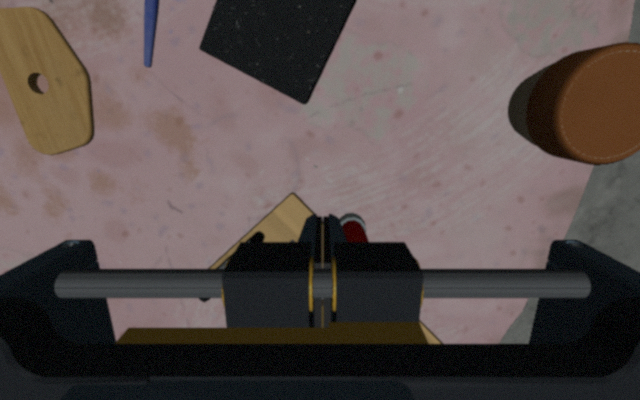

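The wrist view shows the red grip at (355,225), right beside the shut fingers and being pushed. I'll continue round the arc.

send_rows --targets '[[[0,0,-0.0667,0.024,0.033,0,1],[0,0,-0.0667,0.027,0.031,0,1],[0,0,-0.0667,0.03,0.028,0,1],[0,0,-0.0667,0.033,0.024,0,1],[0,0,-0.0667,0.035,0.021,0,1],[0,0,-0.0667,0.037,0.017,0,1],[0,0,-0.0667,0.039,0.013,0,1],[0,0,-0.0667,0.04,0.009,0,1],[0,0,-0.0667,0.041,0.005,0,1],[0,0,-0.0667,0.041,0,0,1],[0,0,-0.0667,0.041,-0.004,0,1],[0,0,0,0,0,0,1]]]'

```text
time_s: 6.8
ee_pos: [580.5, 190.6, 63.3]
ee_rot: [179.9, -0.1, 65.4]
force: [0.9, 0.3, 0.4]
gripper_width: 0.4
gripper_force: 0.0
```

```bash
python3 - <<'E'
from plan import *
s=env.state();print(s["ee_pos"],s["ee_rot"],s["force"])
p,d=optics.grab_frame("wrist");cv2.imwrite("pics/w3.png",p[:,:,::-1])
for n,z in dict(lever_grip=70).items():
  for c in ("wrist",):
    print(n,[(q["at"],q["conf"],w_at_z(s,q["at"],z)[:2].round(1)) for q in optics.place_of(c,n)[:2]])
E
```

```text
[580.51570183 190.55886932  63.30608169] [ 1.79914397e+02 -8.89683342e-02  6.54206136e+01] [0.94696322 0.27488213 0.36042521]
lever_grip [([355.6, 257.5], 0.73, array([595.3, 176.7]))]
```

View pics/w3.png

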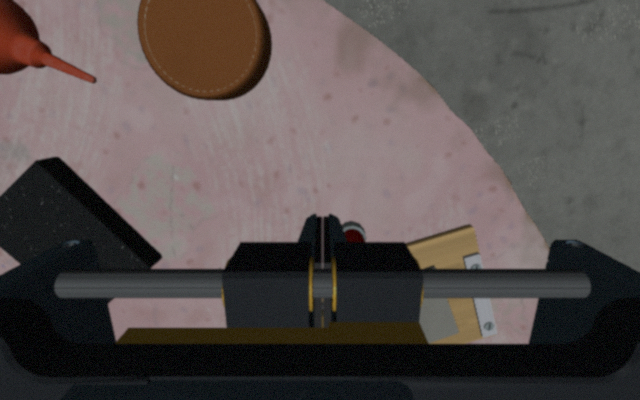

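The red grip is still against the finger at (352,232). I'll finish the swing.

send_rows --targets '[[[0,0,-0.0667,0.04,-0.008,0,1],[0,0,-0.0667,0.039,-0.012,0,1],[0,0,-0.0667,0.038,-0.016,0,1],[0,0,-0.0667,0.036,-0.02,0,1],[0,0,-0.0667,0.033,-0.024,0,1],[0,0,-0.0667,0.031,-0.027,0,1],[0,0,0,0,0,0,1],[0,0,0,0,0,0,1]]]'

```text
time_s: 7.7
ee_pos: [622.7, 169.1, 62.7]
ee_rot: [180.0, -0.1, 29.5]
force: [-1.0, -0.2, -0.2]
gripper_width: 0.8
gripper_force: 0.0
```

send_rows --targets '[[[0,0,0,-0.03,0.05,0,1],[0,0,0,0,0,0.2,1],[0,0,0,0,0,0.2,1],[0,0,-0.078,-0.189,-0.079,0,1],[0,0,-0.078,-0.189,-0.079,0,1],[0,0,-0.078,-0.189,-0.079,0,1],[0,0,-0.078,-0.189,-0.079,0,1],[0,0,-0.078,-0.189,-0.079,0,1],[0,0,0,0,0,0,1],[0,0,0,0,0,0,1]]]'

```text
time_s: 8.7
ee_pos: [427.2, 100.5, 143.0]
ee_rot: [-180.0, -0.1, -5.6]
force: [-0.9, 0.5, 0.3]
gripper_width: 0.4
gripper_force: 0.0
```

```bash
python3 - <<'E'
from plan import *
s=env.state();print(s["ee_pos"],s["ee_rot"],s["force"])
p,d=optics.grab_frame("wrist");cv2.imwrite("pics/w4.png",p[:,:,::-1])
for n,z in dict(lever_grip=70,thumb_plate=40,cam_pivot=33,follower_pin=40,fence_face=14).items():
    print(n,[(q["at"],q["conf"],w_at_z(s,q["at"],z)[:2].round(1)) for q in optics.place_of("wrist",n)[:2]])
for k in (1.65,2,2.2):print(k,fing(k,0,1))
E
```

```text
[427.19633451 100.4942078  143.00694546] [-1.79956640e+02 -1.11389023e-01 -5.64126377e+00] [-0.85065907  0.49377245  0.32404745]
lever_grip [([327.2, 23.2], 0.4, array([560. ,  84.9]))]
thumb_plate [([327.1, 142.9], 0.72, array([473. ,  92.8])), ([183.4, 221.6], 0.72, array([413.3, 234.2]))]
cam_pivot [([295.5, 32.3], 0.55, array([564.2, 110. ])), ([323.2, 62.9], 0.39, array([538.8,  89.7]))]
follower_pin [([327.4, 61.0], 0.65, array([539.1,  86.3]))]
fence_face []
1.65 (array([608.39488193, 172.62142443]), np.float64(54.7619638034142))
2 (array([626.77629502, 154.06931854]), np.float64(34.70844097383538))
2.2 (array([634.03149288, 140.96920009]), np.float64(23.249285071218907))
```

View pics/w4.png

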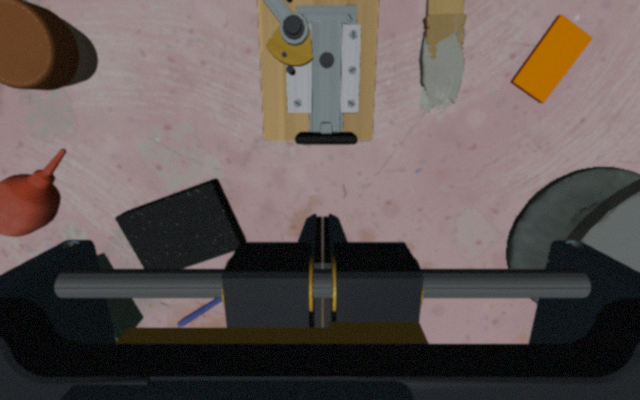

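The lever now points forward-left with the cam lobe away from the slide. The thumb plate is at (327,140), matching the model, so I'll lower behind it and push.

send_rows --targets '[[[0,0,0,0,-0.01,-0.18,1],[0,0,0,0,0,-0.18,1],[0,0,0,0,0,-0.175,1],[0,0,0,0,0,0,1],[0,0,0,0.06,-0.006,0,1],[0,0,0,0.06,-0.006,0,1],[0,0,0,0.05,-0.005,0,1],[0,0,0,0.04,-0.004,0,1],[0,0,0,0.04,-0.004,0,1],[0,0,0,0,0,0,1]]]'

```text
time_s: 10.0
ee_pos: [479.5, 92.9, 35.8]
ee_rot: [-180.0, -0.2, -5.8]
force: [0.2, -0.2, -0.1]
gripper_width: 0.2
gripper_force: 0.0
```

```bash
python3 - <<'E'
from plan import *
s=env.state();print(s["ee_pos"],s["ee_rot"],s["force"])
p,d=optics.grab_frame("wrist")
for n,z in dict(thumb_plate=40,cam_pivot=33,follower_pin=40).items():
    print(n,[(q["at"],q["conf"],w_at_z(s,q["at"],z)[:2].round(1)) for q in optics.place_of("wrist",n)[:2]])
E
```

```text
[479.51062701  92.85789886  35.79577823] [-1.79983385e+02 -1.64945170e-01 -5.78115354e+00] [ 0.20772833 -0.19227319 -0.06717703]
thumb_plate [([321.4, 218.0], 0.92, array([495.9,  92.9]))]
cam_pivot [([275.2, 93.7], 0.57, array([565.8, 110.4]))]
follower_pin [([322.8, 75.1], 0.61, array([571.9,  84.4]))]
```

send_rows --targets '[[[0,0,0,0.025,-0.0025,0,1],[0,0,0,0.02,-0.002,0,1],[0,0,0,0.015,-0.0015,0,1],[0,0,0,0.01,-0.001,0,1],[0,0,0,0,0,0,1]]]'

```text
time_s: 10.7
ee_pos: [491.8, 91.4, 35.2]
ee_rot: [180.0, -0.0, -5.8]
force: [-1.3, -1.4, 1.0]
gripper_width: 0.2
gripper_force: 0.8
```

send_rows --targets '[[[0,0,0,0.005,-0.0005,0,1],[0,0,0,0.005,-0.0005,0,1],[0,0,0,0.005,-0.0005,0,1],[0,0,0,0,0,0,1]]]'

```text
time_s: 11.1
ee_pos: [493.8, 91.2, 35.3]
ee_rot: [180.0, 0.1, -5.8]
force: [-4.4, -0.3, 2.6]
gripper_width: 0.5
gripper_force: 2.3
```

send_rows --targets '[[[0,0,0,0.005,-0.0005,0,1],[0,0,0,0.005,-0.0005,0,1],[0,0,0,0,0,0,1]]]'

```text
time_s: 11.4
ee_pos: [493.8, 91.2, 35.2]
ee_rot: [180.0, 0.3, -5.8]
force: [-9.4, 1.8, 7.6]
gripper_width: 0.5
gripper_force: 4.7
```

send_rows --targets '[[[0,0,0,0.005,-0.0005,0,1],[0,0,0,0,0,0,1]]]'

```text
time_s: 11.6
ee_pos: [493.8, 91.2, 35.2]
ee_rot: [180.0, 0.4, -5.8]
force: [-11.0, 0.8, 7.9]
gripper_width: 0.1
gripper_force: 5.7
```

send_rows --targets '[[[0,0,0,0.007,-0.0005,0,1],[0,0,0,0.005,0,0,1],[0,0,0,0,0,0,1],[0,0,0,0,0,0,1]]]'

```text
time_s: 12.0
ee_pos: [493.8, 91.2, 35.1]
ee_rot: [179.9, 0.7, -5.8]
force: [-16.4, 2.9, 12.3]
gripper_width: 0.1
gripper_force: 8.1
```

send_rows --targets '[[[0,0,0,-0.12,0.012,0,1],[0,0,0,0,0,0.2,1],[0,0,0,0,0,0.25,1],[0,0,0,0.1,0,0.25,1],[0,0,0,0.2,0,0,1],[0,0,0,0,0,0,1],[0,0,0,0,0,0,1]]]'

```text
time_s: 12.7
ee_pos: [535.6, 93.4, 171.6]
ee_rot: [-180.0, -0.1, -5.8]
force: [-1.1, 0.5, -0.2]
gripper_width: 0.5
gripper_force: 0.0
```

```bash
python3 - <<'E'
from plan import *
s=env.state();print(s["ee_pos"],s["ee_rot"],s["force"])
p,d=optics.grab_frame("wrist");cv2.imwrite("pics/w5.png",cv2.resize(p[0:240,160:480,::-1],None,fx=2.5,fy=2.5,interpolation=cv2.INTER_CUBIC))
for n,z in dict(thumb_plate=40,cam_pivot=33,follower_pin=40,lever_grip=70,fence_face=14,test_tile=12).items():
    print(n,[(q["at"],q["conf"],w_at_z(s,q["at"],z)[:2].round(1)) for q in optics.place_of("wrist",n)[:2]])
E
```

```text
[535.62771685  93.38719728 171.62385101] [-1.79981192e+02 -8.99624865e-02 -5.78401686e+00] [-1.09252688  0.48455237 -0.1634342 ]
thumb_plate [([331.2, 209.5], 0.87, array([510. ,  87.9])), ([244.2, 95.1], 0.48, array([629.6, 157.6]))]
cam_pivot [([305.0, 156.2], 0.64, array([566.2, 108.7]))]
follower_pin [([326.8, 142.9], 0.93, array([578. ,  85.7])), ([421.2, 125.5], 0.61, array([585.2,  -5.3]))]
lever_grip [([246.0, 96.0], 0.6, array([627.2, 149.2]))]
fence_face [([329.3, 51.0], 0.61, array([662.9,  74.6]))]
test_tile [([327.0, 75.8], 0.93, array([640.8,  79. ])), ([512.5, 167.0], 0.92, array([ 528.6, -111.1]))]
```

View pics/w5.png

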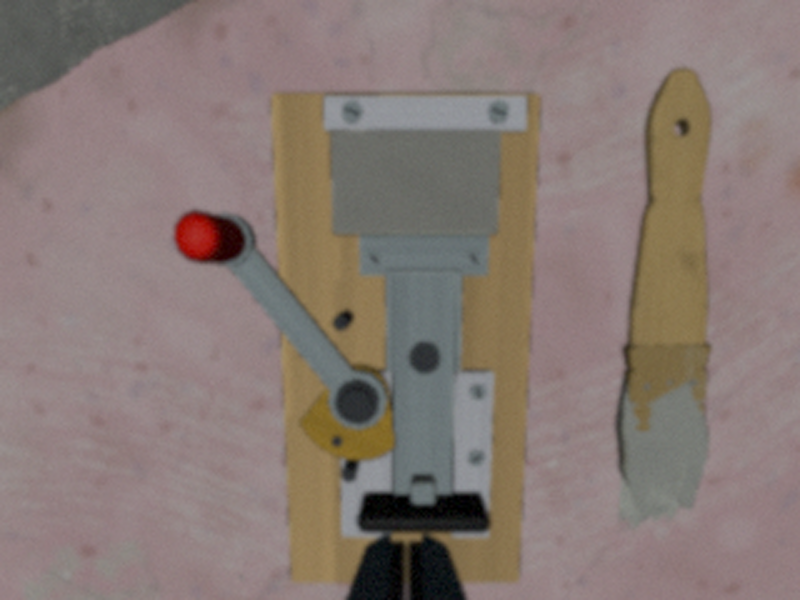

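The crop shows the tile flush and square against the fence at (415,130), the jaw against it, and the pin (425,357) past the pivot. The grip is at (215,237). Now I'll plan the return swing from the other side of the grip.

```bash
python3 - <<'E'
import plan; from plan import *
plan.P=P+[1.0,-0.5]
a=[fing(np.radians(117),34,-1)]+[fing(np.radians(k),20,-1) for k in range(117,-10,-6)]
prev=a[0]
for k,x in enumerate(a): print(k,x[0].round(1),round(x[1],1),((x[0]-prev[0])/200).round(3));prev=x
print((a[0][0]-env.state()["ee_pos"][:2])/200, a[0][1])
E
```

```text
0 [647.7 122.2] 32.3 [0. 0.]
1 [640.2 134. ] 32.3 [-0.037  0.059]
2 [637.4 141.7] 38.3 [-0.014  0.038]
3 [633.8 148.9] 44.3 [-0.018  0.036]
4 [629.4 155.8] 50.3 [-0.022  0.034]
5 [624.4 162.2] 56.3 [-0.025  0.032]
6 [618.7 168. ] 62.3 [-0.028  0.029]
7 [612.4 173.2] 68.3 [-0.031  0.026]
8 [605.7 177.7] 74.3 [-0.034  0.022]
9 [598.5 181.4] 80.3 [-0.036  0.019]
10 [590.9 184.4] 86.3 [-0.038  0.015]
11 [583.1 186.6] 92.3 [-0.039  0.011]
12 [575.1 188. ] 98.3 [-0.04   0.007]
13 [567.  188.5] 104.3 [-0.041  0.003]
14 [558.9 188.1] 110.3 [-0.041 -0.002]
15 [550.8 187. ] 116.3 [-0.04  -0.006]
16 [543.  184.9] 122.3 [-0.039 -0.01 ]
17 [535.3 182.1] 128.3 [-0.038 -0.014]
18 [528.1 178.5] 134.3 [-0.036 -0.018]
19 [521.2 174.2] 140.3 [-0.034 -0.022]
20 [514.8 169.1] 146.3 [-0.032 -0.025]
21 [509.  163.4] 152.3 [-0.029 -0.028]
22 [503.8 157.2] 158.3 [-0.026 -0.031]
[0.56828391 0.14432144] 32.300000000000026
```

send_rows --targets '[[[0,0,0.085,0.114,0.029,0,1],[0,0,0.085,0.114,0.029,0,1],[0,0,0.085,0.114,0.029,0,1],[0,0,0.085,0.114,0.029,0,1],[0,0,0.085,0.114,0.029,0,1],[0,0,0,0,0,0,1],[0,0,0,0,0,-0.2,1],[0,0,0,0,0,-0.2,1],[0,0,0,0,0,-0.14,1],[0,0,0,0,0,0,1]]]'

```text
time_s: 14.05
ee_pos: [644.0, 121.5, 59.4]
ee_rot: [-179.8, 0.6, 32.4]
force: [-0.9, -0.2, 0.1]
gripper_width: 0.5
gripper_force: 0.0
```

send_rows --targets '[[[0,0,0,-0.037,0.059,0,1],[0,0,0.0667,-0.014,0.038,0,1],[0,0,0.0667,-0.018,0.036,0,1],[0,0,0.0667,-0.022,0.034,0,1],[0,0,0.0667,-0.025,0.032,0,1],[0,0,0.0667,-0.028,0.029,0,1],[0,0,0.0667,-0.031,0.026,0,1],[0,0,0.0667,-0.034,0.022,0,1],[0,0,0,0,0,0,1]]]'

```text
time_s: 14.95
ee_pos: [607.2, 179.0, 66.7]
ee_rot: [179.8, -0.2, 74.5]
force: [0.4, 0.3, 0.1]
gripper_width: 0.3
gripper_force: 0.0
```

```bash
python3 - <<'E'
from plan import *
s=env.state();print(s["ee_pos"],s["ee_rot"],s["force"])
p,d=optics.grab_frame("wrist");cv2.imwrite("pics/w6.png",p[:,:,::-1])
E
```

```text
[607.18683449 179.03032381  66.70637699] [ 1.79770572e+02 -1.56905910e-01  7.45104364e+01] [0.39960133 0.28422625 0.14990703]
```

View pics/w6.png

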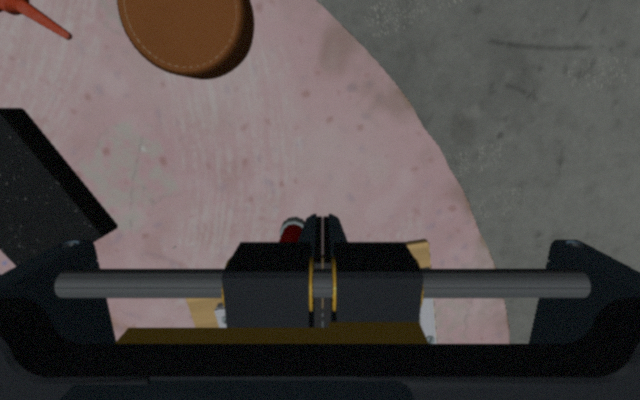

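The grip at (292,230) is now on the other side of the fingers and swinging back. I'll continue.

send_rows --targets '[[[0,0,0.0667,-0.036,0.019,0,1],[0,0,0.0667,-0.038,0.015,0,1],[0,0,0.0667,-0.039,0.011,0,1],[0,0,0.0667,-0.04,0.007,0,1],[0,0,0.0667,-0.041,0.003,0,1],[0,0,0.0667,-0.041,-0.002,0,1],[0,0,0.0667,-0.04,-0.006,0,1],[0,0,0.0667,-0.039,-0.01,0,1],[0,0,0.0667,-0.038,-0.014,0,1],[0,0,0,0,0,0,1]]]'

```text
time_s: 16.0
ee_pos: [536.5, 182.6, 65.3]
ee_rot: [179.9, 0.0, 128.4]
force: [0.5, 0.1, -0.1]
gripper_width: 0.4
gripper_force: 0.1
```

send_rows --targets '[[[0,0,0.0667,-0.036,-0.018,0,1],[0,0,0.0333,-0.017,-0.011,0,1],[0,0,0.0333,-0.017,-0.011,0,1],[0,0,0,0,0,0,1]]]'

```text
time_s: 16.4
ee_pos: [522.9, 174.5, 64.8]
ee_rot: [179.9, 0.0, 140.3]
force: [0.1, 0.6, -0.1]
gripper_width: 0.3
gripper_force: 0.5
```

send_rows --targets '[[[0,0,0.0333,-0.016,-0.0125,0,1],[0,0,0.0333,-0.016,-0.0125,0,1],[0,0,0,0,0,0,1]]]'

```text
time_s: 16.7
ee_pos: [516.5, 169.4, 64.4]
ee_rot: [179.9, 0.0, 146.3]
force: [0.2, 2.1, 2.0]
gripper_width: 0.6
gripper_force: 0.8
```

send_rows --targets '[[[0,0,0.0167,-0.0075,-0.007,0,1],[0,0,0.0167,-0.0075,-0.007,0,1],[0,0,0,0,0,0,1]]]'

```text
time_s: 17.0
ee_pos: [513.0, 166.0, 63.8]
ee_rot: [-180.0, 0.0, 149.5]
force: [0.8, 2.0, 0.6]
gripper_width: 0.6
gripper_force: 0.7
```

send_rows --targets '[[[0,0,0,-0.005,-0.008,0,1],[0,0,0,-0.005,-0.008,0,1],[0,0,0,0,0,0,1]]]'

```text
time_s: 17.3
ee_pos: [511.0, 163.3, 63.9]
ee_rot: [180.0, -0.0, 149.5]
force: [0.6, 3.7, 1.0]
gripper_width: 0.3
gripper_force: 1.8
```

send_rows --targets '[[[0,0,0,-0.003,-0.005,0,1],[0,0,0,0,0,0,1]]]'

```text
time_s: 17.5
ee_pos: [510.9, 163.1, 63.9]
ee_rot: [179.8, 0.0, 149.5]
force: [1.5, 6.4, 0.2]
gripper_width: 0.5
gripper_force: 3.2
```

send_rows --targets '[[[0,0,0,-0.003,-0.005,0,1],[0,0,0,0,0,0,1],[0,0,0,0,0,0,1]]]'

```text
time_s: 17.8
ee_pos: [510.9, 163.0, 64.0]
ee_rot: [179.7, 0.0, 149.4]
force: [1.6, 9.0, -0.1]
gripper_width: 0.5
gripper_force: 4.5
```

send_rows --targets '[[[0,0,0,0.03,0.05,0,1],[0,0,0,0.04,0.07,0.05,1],[0,0,0,0,0,0.22,1],[0,0,0,0.02,-0.1,0.2,1],[0,0,0,0.15,-0.15,0.1,1],[0,0,0,0.18,-0.15,0,1],[0,0,0,0.15,-0.15,0,1],[0,0,0,0,0,0,1],[0,0,0,0,0,0,1]]]'

```text
time_s: 18.7
ee_pos: [623.3, 74.0, 176.6]
ee_rot: [-179.9, -0.1, 149.4]
force: [0.6, -0.0, -0.1]
gripper_width: 0.2
gripper_force: 0.0
```

```bash
python3 - <<'E'
from plan import *
s=env.state();print(s["ee_pos"],s["ee_rot"],s["force"])
p,d=optics.grab_frame("wrist");cv2.imwrite("pics/w7.png",cv2.resize(p[0:240,160:480,::-1],None,fx=2.5,fy=2.5,interpolation=cv2.INTER_CUBIC))
for n,z in dict(thumb_plate=40,cam_pivot=33,lever_grip=70,fence_face=14).items():
    print(n,[(q["at"],q["conf"],w_at_z(s,q["at"],z)[:2].round(1)) for q in optics.place_of("wrist",n)[:2]])
E
```

```text
[623.29645898  73.97966298 176.61010153] [-1.79861571e+02 -1.22586978e-01  1.49421400e+02] [ 0.627479   -0.03247594 -0.09282897]
thumb_plate [([274.1, 75.2], 0.77, array([510.7,  89.7])), ([510.3, 8.3], 0.28, array([570.2, 298. ]))]
cam_pivot []
lever_grip []
fence_face [([339.5, 206.8], 0.65, array([661.3,  75. ]))]
```

View pics/w7.png

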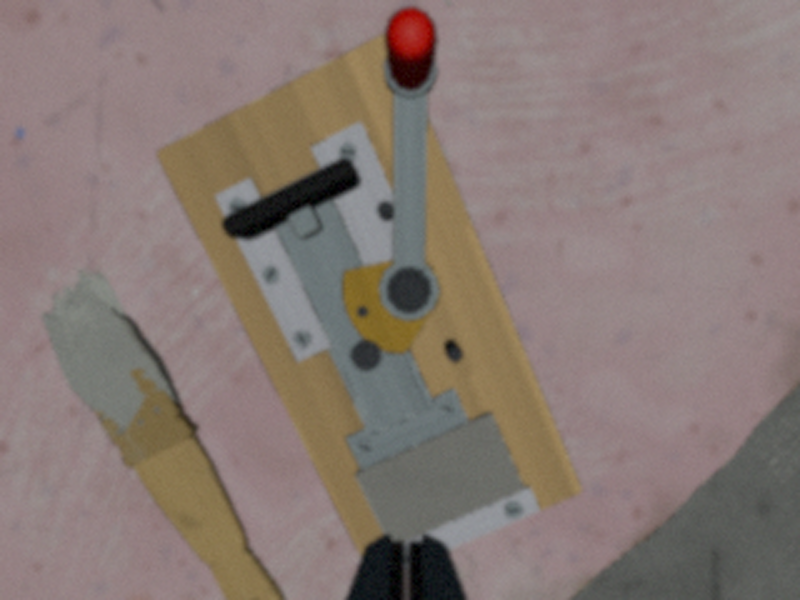

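The cam lobe at (385,310) sits tight behind the pin (367,355). The lever is at its stop, the tile is square between jaw and fence, and the brush hasn't moved. I'll hand it in.

```bash
python3 -c "
from workcell import env
print(env.job_done())"
```

```text
the job is handed in; nothing more can be done
None
```

I clamped the tile and handed the job in: it sits square between jaw and fence, with the lever back at its stop and the cam behind the pin. I judged this from the last picture and the push forces; no verdict came back.

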